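# Open a battery pack's terminal cover and switch the pack on

### The job

Get the battery pack on the bench ready for charging: with a fingertip under its lip, push the terminal cover up and right over its hinge, without flinging it, and press it down until it lies flat open on the pack's top. Then press the round button in the uncovered bay all the way in and let it go. Leave the pack and everything else on the bench where it is.

Things in the scene. Friction and masses are not known exactly. Their poses are not given: they have to be found in the camera images.
- pack: Battery pack, 340 x 260 mm, 80 mm high, black shell with cut corners, aluminium plate on top; 9 kg, standing loose. Origin: centre of its underside; x along its length from the terminal bay's end (x = -170 mm, turned to the robot's right, -y) to the other end with a round socket stub (robot's left), z up.
- cover (a joint): Terminal cover: stiff black plastic leaf, 150 mm wide, 4 mm thick, about 0.12 kg. Value in rad: 0 = closed, lying level over the bay towards the pack's -x end; 1.57 = upright; 3.14 (end stop) = flat open, level over the top plate towards +x. Starts at 0 to 0.35. Stiff hinge (friction about 0.12 N m): it stays at any angle where it is left and must be pushed all the way.
- cover_hinge (a point): Middle of the cover's hinge line, at x = -60 mm, z = 85 mm in the pack's frame, at the middle of the leaf's thickness. The hinge line is parallel to the pack's y axis.
- cover_lip (a point): Middle of the front edge of the cover's finger lip, 132 mm from the hinge line, at mid thickness. The lip is a tab 70 mm wide and 5 mm thick in the middle of the cover's free edge; closed, it stands out 22 mm past the pack's upright near end, 85 mm above the bench with nothing under it, so that a fingertip goes in below it.
- power_top (a point): Centre of the top of the round push button (28 mm across) in the terminal bay under the cover, facing up, 77 mm above the bench; moves with it. The bay is a recess x = -153 to -60, y = -70 to 70 mm in the pack's frame, floor 24 mm below the pack's top; the button stands at (-110, 0) mm between two brass posts at (-110, 52) and (-110, -52) mm, 17 mm across, 70 mm above the bench.
- power (a joint): Button travel in m: 0 = out, 0.006 = fully in (about 5 N; springs back when let go).
- charger: Bystander: finned aluminium battery charger with a black cover, 300 x 190 x 67 mm, 3.5 kg, on the bench to one side of the pack. Origin: centre of its underside, x along its length.
- level: Bystander: yellow spirit level, 400 x 24 x 52 mm, standing on edge on the other side of the pack. Origin: centre of its underside, x along its length.
- bracket: Bystander: black plastic U-shaped bracket, 110 x 60 x 28 mm, lying on the bench between the robot and the pack's terminal end. Origin: centre of its underside, x along its length.
- cap: Bystander: round rubber dust cap, 36 mm across, 24 mm high, standing on the pack's top near its socket end, beyond where the opened cover lies. Origin: centre of its underside.

How it is judged:
On the way, in this order (a step that is already met when the one before it is completed fails the run):
1. the cover is turned right over and lies flat open (value of joint cover above 3.04 rad), for 0.2 s.
2. the button in the bay is pressed all the way in (value of joint power above 0.0045 m and value of joint cover above 3.04 rad), for 0.1 s.
At the end, for the whole second after the job is handed in: The cover lies flat open (within 0.1 rad of its end stop), the button has been pressed in (at least 4.5 of its 6 mm) after that and is out again, the pack is within 10 mm of where it stood and level, and charger, level, bracket and cap are within 15 mm of where they were (value of joint cover above 3.04 rad and value of joint power below 0.002 m and distance of pack from where it was at the start of the episode below 0.01 m and angle between pack's own z axis and vertical below 0.03 rad and distance of each of charger, level, bracket, cap from where it was at the start of the episode below 0.015 m); the robot touches nothing.
It fails at once if the cover is flung (faster than 8 rad/s) (velocity of joint cover above 8 rad/s or velocity of joint cover below -8 rad/s).
It fails at once if the pack is shoved, lifted or tipped (distance of pack from where it was at the start of the episode above 0.015 m or angle between pack's own z axis and vertical above 0.06 rad).
It fails at once if a bystander is picked up or knocked away (distance of any of charger, level, bracket, cap from where it was at the start of the episode above 0.02 m).
It also fails if it takes over 51 s, if anything falls off the work surface, if the arm or the gripper's body presses on something with over 40 N, if the wrist force passes 120 N, or if a joint passes its speed limit or range.

### The arm

A 6-joint arm with a two-finger parallel gripper is mounted at the origin on the work surface. World frame = base frame: x ahead of the robot, y to its left, z up, the work surface at z = 0. Lengths are in m, angles in rad, forces in N, time in s.
With the tool pointing down it reaches from about 0.375 to 0.9 m from the base axis. Payload 3.1 kg.
Tool frame: the origin (TCP) lies at the very end of the fingers, on their centre line; the grasp point (between the pads) lies 19 mm behind it; z points along the fingers, y is the line along which they close (so a half turn about z gives the same grasp; the last joint's range is limited). The gripper opens to 87 mm and grips with 3 to 60 N. Pads are 19 mm wide; open, the fingers measure 117 mm over their backs; the gripper's body (75 mm by 190 mm) begins 51 mm behind the grasp point.
Start: joints at [0.945, 0.527, 1.433, -0, 1.181, -0.178], TCP at [0.271, 0.563, 0.223] pointing down, gripper open.
Joint ranges: [-3.08, 3.08], [-0.75, 2.2], [0.22, 2.44], [-1.43, 4.57], [0, 2.65], [-2.85, 2.85]. Speed limits (rad/s): [2.79, 2.79, 3.14, 3.14, 3.14, 3.14].

### API

Orientations are given as a unit quaternion [w, x, y, z].
In Python, from rig import r, vision, workorder gives the robot as it stands.
- The arm moves only by the tool arm_command, never from a script. Its argument "motion" is text: rows parted by semicolons, each of 7 numbers parted by spaces: the shift along the tool's x, y, z in units of 300 mm (1.0 is 300 mm), then the turn, a rotation vector about the tool's x, y, z in units of 45 degrees (1.0 is 45 degrees), then the opening, from 0 (shut) to 1 (fully open). In form: tx ty tz wx wy wz claw; .... A call has 1 to 12 rows; each row shifts and turns the commanded pose from where the row before left it, along the tool's axes as they then stand; what a row does not reach is not made up. A row lasts 1/8 s, in which the tool goes at most 62.5 mm and 10.7 degrees, less where a joint would pass 70% of its speed; a pose out of reach is approached as far as the arm can. A call with a number of a shift or a turn outside -1 to 1 is refused whole. A call with a gripper value outside its range is refused whole. The fingers move at their own pace and stop on an object; "newtons" is the grip in N (left out, the last holds). Time passes only in rows, so rows that do not move let the fingers close. It gives the time, the measured TCP pose, the force, the opening and the grip force at its end, in the units of the state.
- r.state(): the state, without advancing time (a new reading comes with each control period).
- vision.camera(name): name is "scene" or "top"; returns the picture (480x640x3 uint8, red, green, blue); there is no depth.
- vision.camera_params(name): a dict with "vertical_fov" (degrees; the focal length in pixels is half the picture's height over the tangent of half this angle, whatever the lens; pixels are square), "cx", "cy" (the principal point, pixels), "k1" (the pictures are not rectified: a ray, as slopes to the right and down, at radius r is drawn at 1 + k1 r^2 times it, then the intrinsics apply), "R" (3x3) and "t" (3): a world point X has camera coordinates R X + t. Camera axes: x right, y down, z forward; pixel columns grow to the right and rows downward; lengths in m; the calibration is good to about 2 mm. A picture is of the moment at which its call begins. camera_params takes no time and is no camera call.
- workorder.finish_job(): hands the job in; it is judged then, once.
The state is a dict: "time_s": time; "q": joint angles; "joint_velocities": joint speeds; "joint_efforts": joint torques, N m; "tool_pos": TCP position; "orientation": TCP orientation; "contact_force": force on the tool from outside, world axes, zero at the start; "ft_torque": the same for the moment, N m; "width": opening from 0.0 (shut) to 1.0 (fully open); "grasp_force": force on a finger pad.
Only numpy, scipy, OpenCV 4.12 (cv2) and the standard library are available. Lean on these libraries where they do the work, as an engineer would, in place of code of your own. Each camera call takes 0.05 s, during which the arm holds its last target. There are 200 camera calls.

## Working session

There is one attempt and no reset: what is moved stays moved. The work goes in short steps, Python scripts to look and compute and a tool call to move; the robot and the scene stay as the last step left them, time stands still between calls to the robot, and variables do not carry over. Pictures are saved under pics/ and viewed, at most 10 in all, crops included, and the job is handed in when it is done.

Besides the shell and the picture viewer there is one more tool, called after "Call:" by a JSON object that holds its "op" and its "data". arm_command: Moves the arm, as the interface text tells. Its arguments: {"type":"object","properties":{"motion":{"type":"string"},"newtons":{"type":"number"}},"required":["motion"]}

```bash
mkdir -p pics; ls; python3 - <<'E'
from rig import r, vision
import cv2
print(r.state())
for n in("scene","top"):
    im=vision.camera(n); cv2.imwrite(f"pics/{n}0.png",im[:,:,::-1]); print(n,vision.camera_params(n))
E
```

```text
pics
{'time_s': 0.0, 'q': array([ 9.44498784e-01,  5.28480339e-01,  1.43389742e+00, -3.14658695e-05,
        1.18138895e+00, -1.78498975e-01]), 'joint_velocities': array([ 0.00072401, -0.00066233, -0.00111047,  0.00090209,  0.00184605,
        0.00105371]), 'joint_efforts': array([ 1.55240377e-04, -4.40031481e+01, -1.76594567e+01,  6.33471622e-02,
        5.80430555e-02, -1.31845413e-04]), 'tool_pos': array([0.27015935, 0.56278365, 0.22156448]), 'orientation': array([-4.12321724e-04,  2.22027285e-01,  9.75039847e-01, -1.00589771e-03]), 'contact_force': array([ 0.28744194, -0.58453   ,  0.65424849]), 'ft_torque': array([-0.03281121,  0.01769053, -0.04377781]), 'grasp_force': 0.0, 'width': 1.00261747413305}
scene {'vertical_fov': 44.61463779256203, 'cx': 317.52413201398457, 'cy': 235.38205228314303, 'k1': -0.03740931966106242, 'R': array([[ 0.74686562,  0.66485277,  0.0127489 ],
       [ 0.44242028, -0.48249927, -0.7559489 ],
       [-0.49644338,  0.57023262, -0.65450647]]), 't': array([-0.37095776, -0.14570972,  1.79864988])}
top {'vertical_fov': 53.16825505419211, 'cx': 312.30291920159084, 'cy': 241.83907474640935, 'k1': -0.10098350262929952, 'R': array([[-0.02709489, -0.99962994, -0.00241806],
       [-0.98597233,  0.02712308, -0.16469031],
       [ 0.16469495, -0.00207812, -0.98634236]]), 't': array([0.02282008, 0.47032887, 1.54174312])}
```

View pics/scene0.png

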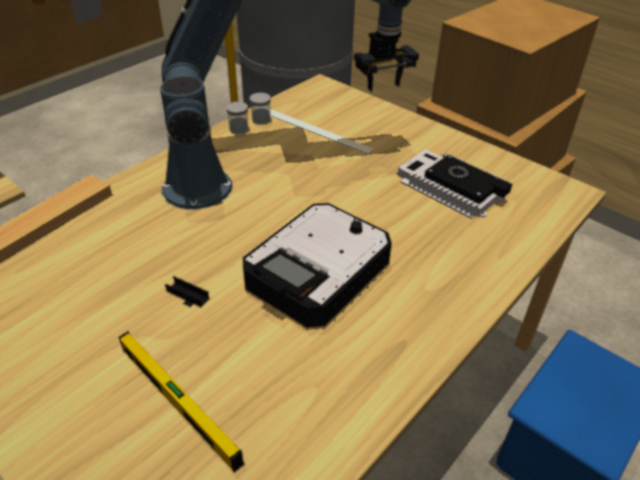

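View pics/top0.png

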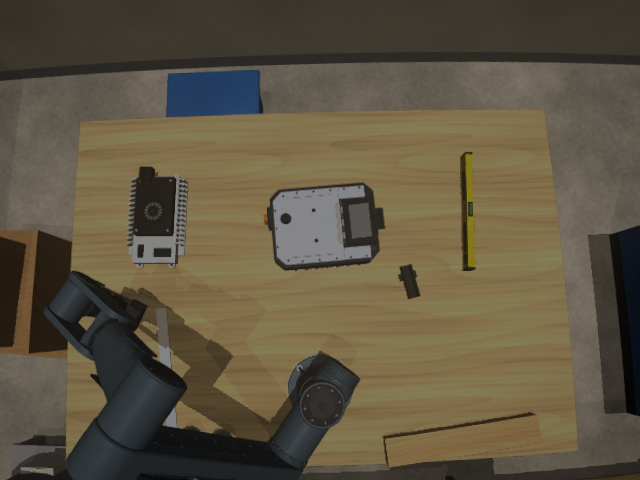

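The scene view shows the pack near (318,262), its cover (290,272) and the bracket (187,290). The top view shows the pack over columns 270-380 and rows 183-268, the lip near (380,218), the cap (286,218) and the bracket (409,281). Next, an enlarged crop.

```bash
cat > h.py <<'E'
import numpy as np, cv2
from rig import r, vision
def K(n):
    p=vision.camera_params(n); f=240/np.tan(np.radians(p["vertical_fov"]/2))
    return p,np.array([[f,0,p["cx"]],[0,f,p["cy"]],[0,0,1]]),np.array([p["k1"],0,0,0.])
def proj(n,X):
    p,k,d=K(n); return cv2.projectPoints(np.atleast_2d(np.float64(X)),cv2.Rodrigues(p["R"])[0],p["t"],k,d)[0][:,0]
def ray(n,uv):
    p,k,d=K(n); s=cv2.undistortPoints(np.float64(uv).reshape(-1,1,2),k,d)[:,0]
    D=np.c_[s,np.ones(len(s))]@p["R"]; return -p["R"].T@p["t"],D
def onplane(n,uv,z):
    o,D=ray(n,uv); return o+D*((z-o[2])/D[:,2])[:,None]
E
python3 - <<'E'
import cv2,numpy as np
from h import *
t=cv2.imread("pics/top0.png"); s=cv2.imread("pics/scene0.png")
a=cv2.resize(t[170:310,255:435],None,fx=4.2,fy=4.2,interpolation=cv2.INTER_CUBIC)
cv2.imwrite("pics/topz.png",cv2.convertScaleAbs(a,alpha=1.6,beta=10))
a=cv2.resize(s[190:340,155:405],None,fx=3.2,fy=3.2,interpolation=cv2.INTER_CUBIC)
cv2.imwrite("pics/scz.png",cv2.convertScaleAbs(a,alpha=1.5,beta=20))
# plate: bright low-sat
hsv=cv2.cvtColor(t,cv2.COLOR_BGR2HSV); m=((hsv[...,2]>125)&(hsv[...,1]<45)).astype(np.uint8); m[:,:250]=0;m[:170]=0;m[290:]=0;m[:,400:]=0
c=max(cv2.findContours(m,0,2)[0],key=cv2.contourArea); print(cv2.boundingRect(c),cv2.contourArea(c))
P=onplane("top",c[:,0].astype(float),.08)[:,:2]
print(cv2.minAreaRect(P.astype(np.float32)))
E
```

```text
(273, 186, 98, 78) 4777.5
((0.5201533436775208, -0.018424123525619507), (0.23533639311790466, 0.29624271392822266), 3.545520544052124)
```

View pics/topz.png

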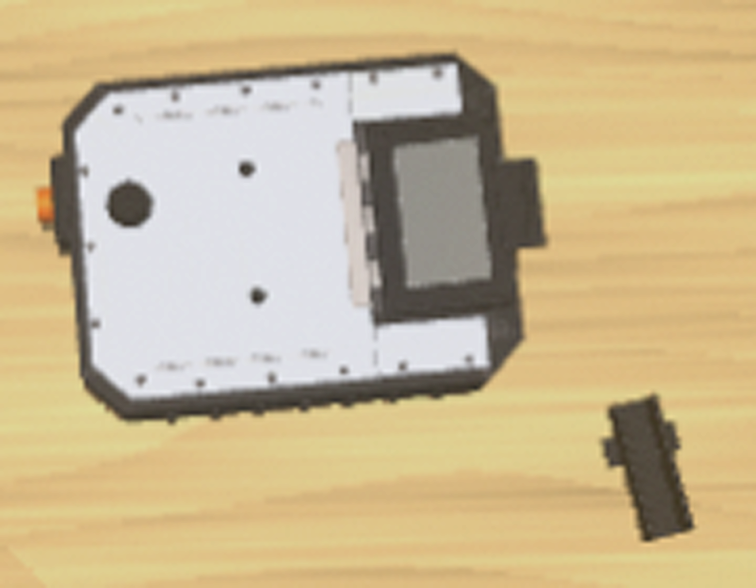

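View pics/scz.png

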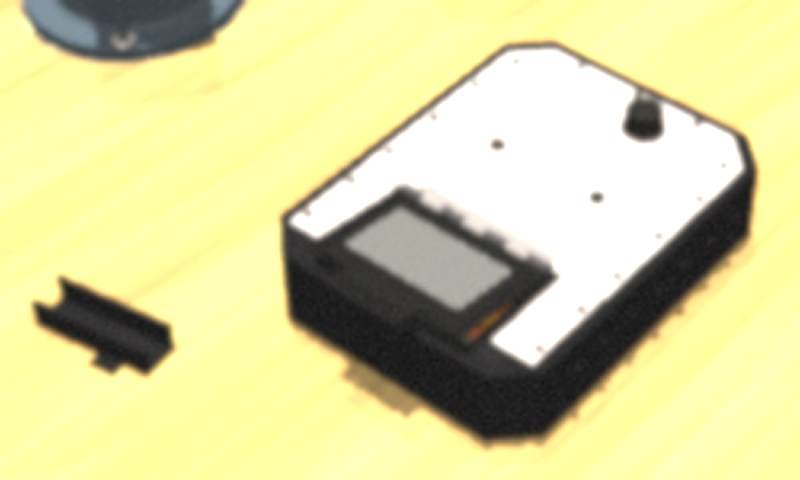

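The crops show label corners (top crop (392,148), (478,137), (491,280), (405,288)) and the lip's front edge at (535,160)-(547,243). The cover is slightly raised, since a post shows beside it in the scene crop. I'll triangulate the label for the cover angle.

```bash
python3 - <<'E'
from h import *
np.set_printoptions(precision=4,suppress=True)
T=lambda c:np.array(c)/4.2+[255,170]-.38
S=lambda c:np.array(c)/3.2+[155,190]-.34
def tri(a,b):
    (o1,D1),(o2,D2)=ray("top",a),ray("scene",b); out=[]
    for d1,d2 in zip(D1,D2):
        s=np.linalg.lstsq(np.c_[d1,-d2],o2-o1,rcond=None)[0]; p,q=o1+s[0]*d1,o2+s[1]*d2; out.append([*(p+q)/2,np.linalg.norm(p-q)])
    return np.array(out)
L=tri(T([(392,148),(478,137),(491,280),(405,288)]),S([(513,268),(458,310),(345,243),(402,205)])); print("label",L)
h=(L[0]+L[3])/2; f=(L[1]+L[2])/2; d=f-h; print("angle",np.arctan2(d[2],np.hypot(*d[:2])),"depth",np.linalg.norm(d[:3]))
print("dots+cap",tri(T([(246,168),(258,295)]),S([(597,197),(497,144)])))
print("hinge corners",onplane("top",T([(355,122),(376,325)]),.085))
for z in (.085,.1,.115,.13): print("lip",z,onplane("top",T([(536,160),(547,244)]),z))
print("plate long edges z.08",onplane("top",T([(100,87),(460,62),(128,397),(488,372)]),.08))
print("bracket",onplane("top",T([(610,405),(655,397),(692,528),(645,540)]),.028))
print("shell top outline left/right",onplane("top",T([(65,155),(497,95),(522,335),(85,375)]),.08))
print("cap",onplane("top",T([(130,205)]),.104))
E
```

```text
label [[ 0.58   -0.1069  0.0953  0.0031]
 [ 0.585  -0.1721  0.1039  0.0036]
 [ 0.4741 -0.1769  0.102   0.0035]
 [ 0.4708 -0.1125  0.0947  0.0027]]
angle 0.12134140827606958 depth 0.06539944498725814
dots+cap [[ 0.5693  0.0049  0.0847  0.0015]
 [ 0.4696 -0.0016  0.0854  0.0014]]
hinge corners [[ 0.6029 -0.081   0.085 ]
 [ 0.4436 -0.0911  0.085 ]]
lip 0.085 [[ 0.5691 -0.2198  0.085 ]
 [ 0.5028 -0.2248  0.085 ]]
lip 0.1 [[ 0.5655 -0.2175  0.1   ]
 [ 0.4999 -0.2224  0.1   ]]
lip 0.115 [[ 0.562  -0.2152  0.115 ]
 [ 0.497  -0.2201  0.115 ]]
lip 0.13 [[ 0.5584 -0.2129  0.13  ]
 [ 0.4941 -0.2177  0.13  ]]
plate long edges z.08 [[ 0.6379  0.1163  0.08  ]
 [ 0.6504 -0.1652  0.08  ]
 [ 0.3943  0.0987  0.08  ]
 [ 0.4058 -0.1754  0.08  ]]
bracket [[ 0.3836 -0.2769  0.028 ]
 [ 0.3889 -0.3129  0.028 ]
 [ 0.2853 -0.336   0.028 ]
 [ 0.2772 -0.2986  0.028 ]]
shell top outline left/right [[ 0.5842  0.1442  0.08  ]
 [ 0.623  -0.1929  0.08  ]
 [ 0.4336 -0.2027  0.08  ]
 [ 0.412   0.1311  0.08  ]]
cap [[0.5379 0.0932 0.104 ]]
```

```bash
cat >> h.py <<'E'
from scipy.spatial.transform import Rotation as Ro
yaw=3.5*np.pi/180
u=np.array([-np.sin(yaw),np.cos(yaw),0]); zz=np.array([0,0,1.]); H=np.array([.524,-.088,.085])
def W(a,b,c=0): return H+np.array(a)*u+b*zz-c*np.cross(zz,u)   # a along pack x, b up (m)
def Rt(phi):  # finger depressed phi, tool y = -pack y
    d=np.cos(phi)*u-np.sin(phi)*zz; y=-np.cross(zz,u); return Ro.from_matrix(np.c_[np.cross(y,d),y,d])
def cur():
    s=r.state(); q=s["orientation"]; return s["tool_pos"],Ro.from_quat([*q[1:],q[0]])
def rows(wps,claw=0,step=.05,ang=9.5,start=None):
    p,R=start or cur(); out=[]
    for P,Q in wps:
        w=(R.inv()*Q).as_rotvec(); n=max(1,int(np.ceil(max(np.linalg.norm(P-p)/step,np.degrees(np.linalg.norm(w))/ang))))
        for i in range(n):
            k=n-i; t=R.inv().apply(P-p)/k; v=(R.inv()*Q).as_rotvec()/k
            a=np.round(t/.3,3); b=np.round(v/(np.pi/4),3); out.append((*a,*b,claw))
            p=p+R.apply(a*.3); R=R*Ro.from_rotvec(b*np.pi/4)
    for i in range(0,len(out),12): print("; ".join(" ".join(f"{x:g}" for x in o) for o in out[i:i+12])+"\n")
def push(th,phi,lift=0):  # TCP for pushing cover at angle th
    d=np.array([np.cos(phi),-np.sin(phi)]); n=np.array([np.sin(phi),np.cos(phi)])
    e=np.array([-np.cos(th),np.sin(th)]); m=np.array([-np.sin(th),-np.cos(th)])
    c=.132*e+.0025*m+.017*d if th<phi else .115*e+.0025*m
    c=c-.0095*n+lift*m
    return W(*c),Rt(phi)
E
python3 - <<'E'
from h import *
np.set_printoptions(precision=3,suppress=True)
q=r.state()["q"]; p0,R0=cur()
C=(Ro.from_euler("ZYZYZ",[q[0],q[1]+q[2],q[3],q[4],q[5]]) if 0 else Ro.from_euler("z",q[0])*Ro.from_euler("y",q[1]+q[2])*Ro.from_euler("z",q[3])*Ro.from_euler("y",q[4])*Ro.from_euler("z",q[5])).inv()*R0
print("C",C.as_rotvec())
ph=np.radians(40)
def wrist(P,Q,A=1.9):
    w=P-Q.apply([0,0,.25]); q1=np.arctan2(w[1],w[0])
    M=((Ro.from_euler("z",q1)*Ro.from_euler("y",A)).inv()*Q*C.inv()).as_euler("ZYZ"); return q1,M
for th,f in((.12,40),(1.57,60),(3.14,90)): print(th,*wrist(*push(th,np.radians(f))),push(th,np.radians(f))[0])
E
python3 - <<'E'
from h import *
ph=np.radians(40)
P,Q=push(.12,ph); d=Q.apply([0,0,1])
up=P-.1*d+np.array([0,-.03,.14])
rows([(np.array([.38,.3,.33]),Rt(np.radians(88))),(up,Q)])
E
```

```text
C [-0.    -0.     1.571]
0.12 -0.6386413700070142 [ 0.652  1.833 -0.723] [ 0.532 -0.212  0.08 ]
1.57 -0.39763284889945694 [ 0.466  1.5   -0.554] [ 0.525 -0.099  0.195]
3.14 0.033411925136452976 [-0.     1.242 -0.028] [0.518 0.017 0.088]
-0.101 -0.09 -0.051 -0.004 0.006 0.193 0; -0.114 -0.074 -0.052 -0.004 0.006 0.193 0; -0.123 -0.056 -0.053 -0.004 0.006 0.193 0; -0.13 -0.036 -0.054 -0.004 0.006 0.193 0; -0.133 -0.016 -0.055 -0.003 0.006 0.193 0; -0.134 0.004 -0.055 -0.004 0.005 0.193 0; -0.132 0.025 -0.055 -0.003 0.006 0.194 0; -0.161 0.03 0.006 -0 0.082 -0 0; -0.161 0.03 -0.004 -0 0.082 -0 0; -0.161 0.03 -0.015 -0 0.082 -0 0; -0.159 0.03 -0.025 -0 0.082 -0 0; -0.157 0.03 -0.035 -0 0.082 -0 0

-0.155 0.031 -0.045 -0 0.082 -0 0; -0.151 0.03 -0.055 -0 0.082 -0 0; -0.148 0.031 -0.065 -0 0.082 -0 0; -0.143 0.03 -0.074 -0 0.082 -0 0; -0.138 0.031 -0.083 -0 0.082 -0 0; -0.132 0.03 -0.092 -0 0.082 -0 0; -0.126 0.031 -0.101 -0 0.082 -0 0; -0.12 0.03 -0.109 -0 0.082 -0 0
```

Call:
{"op": "arm_command", "data": {"motion": "-0.1 -0.09 -0.05 0 0 0.193 0; -0.114 -0.074 -0.05 0 0 0.193 0; -0.123 -0.056 -0.05 0 0 0.193 0; -0.13 -0.036 -0.055 0 0 0.193 0; -0.133 -0.016 -0.055 0 0 0.193 0; -0.134 0.004 -0.055 0 0 0.193 0; -0.132 0.025 -0.055 0 0.04 0.194 0; -0.161 0.03 0.006 0 0.082 0 0; -0.161 0.03 -0.004 0 0.082 0 0; -0.161 0.03 -0.015 0 0.082 0 0; -0.159 0.03 -0.025 0 0.082 0 0; -0.157 0.03 -0.035 0 0.082 0 0"}}

```text
time_s: 1.6
tool_pos: [0.4392, 0.0629, 0.3168]
orientation: [-0.129, 0.675, 0.717, 0.121]
contact_force: [1.0, 0.5, 0.2]
width: 0.003
grasp_force: 0.0
```

Call:
{"op": "arm_command", "data": {"motion": "-0.155 0.031 -0.045 0 0.082 0 0; -0.151 0.03 -0.055 0 0.082 0 0; -0.148 0.03 -0.065 0 0.082 0 0; -0.143 0.03 -0.074 0 0.082 0 0; -0.138 0.03 -0.083 0 0.082 0 0; -0.132 0.03 -0.092 0 0.082 0 0; -0.126 0.03 -0.1 0 0.082 0 0; -0.12 0.03 -0.11 0 0.082 0 0; 0 0 0 0 0 0 0; 0 0 0 0 0 0 0"}}

```text
time_s: 2.85
tool_pos: [0.5346, -0.3162, 0.2896]
orientation: [-0.308, 0.622, 0.66, 0.288]
contact_force: [-0.1, 0.6, -0.5]
width: 0.005
grasp_force: 0.0
```

```bash
python3 - <<'E'
from h import *
ph=np.radians(40)
P,Q=push(.12,ph); d=Q.apply([0,0,1]); n=Q.apply([1,0,0])
s=r.state(); print(s["q"],s["tool_pos"],cur()[1].as_matrix().round(2).tolist(),s["time_s"])
print(n)
t=vision.camera("scene"); cv2.imwrite("pics/s1.png",t[:,:,::-1])
pre=P-.05*d-.008*n
rows([(pre+[0,-.03,.05],Q),(pre,Q)])
E
```

```text
[-0.92850312  0.78477958  1.02540694  0.49299508  2.05912219 -0.92114814] [ 0.53461143 -0.31618979  0.28963359] [[-0.04, 1.0, -0.05], [0.64, 0.06, 0.76], [0.76, -0.0, -0.64]] 2.85
[-0.03924124  0.64158868  0.76604444]
-0.093 0.002 0.122 -0.001 0.001 -0.001 0; -0.093 0.002 0.122 -0.001 0.002 -0 0; -0.093 0.001 0.121 -0.001 0.001 -0.001 0; -0.032 0.003 0.092 -0 0 0 0; -0.031 0.003 0.092 -0 0 0 0
```

View pics/s1.png

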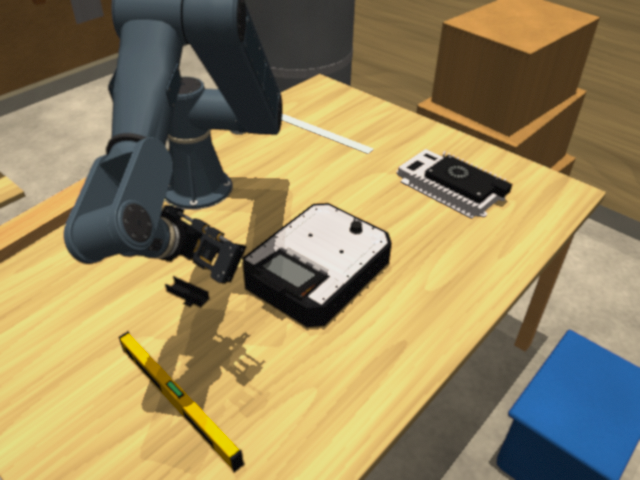

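The arm is posed as planned, fingertip at about (240,262) pointing at the lip and clear of the bracket (187,290) and the level.

Call:
{"op": "arm_command", "data": {"motion": "-0.093 0 0.122 0 0 0 0; -0.093 0 0.122 0 0 0 0; -0.093 0 0.121 0 0 0 0; -0.032 0.003 0.092 0 0 0 0; -0.031 0.003 0.092 0 0 0 0; 0 0 0 0 0 0 0"}}

```text
time_s: 3.65
tool_pos: [0.532, -0.254, 0.1061]
orientation: [-0.309, 0.621, 0.661, 0.287]
contact_force: [1.4, -0.4, 0.6]
width: 0.006
grasp_force: 0.0
```

```bash
python3 - <<'E'
from h import *
ph=np.radians(40)
P,Q=push(.12,ph); d=Q.apply([0,0,1]); n=Q.apply([1,0,0])
p,R=cur(); print(p,P,r.state()["contact_force"])
a=[]
for nm,(y,x) in dict(top=(160,330),scene=(215,190)).items():
    t=vision.camera(nm)[:,:,::-1]; a.append(cv2.convertScaleAbs(cv2.resize(t[y:y+115,x:x+110],None,fx=3.6,fy=3.6,interpolation=2),alpha=1.7,beta=25))
cv2.imwrite("pics/c2.png",np.hstack(a))
rows([(P-.008*n,Q),(P,Q)],step=.02)
E
```

```text
[ 0.53197555 -0.25399574  0.10605244] [ 0.5315965  -0.21220165  0.08011518] [ 1.35990557 -0.37146914  0.56688931]
0 0.001 0.058 -0.001 0.002 0 0; 0 0.001 0.057 -0.001 0.003 0 0; 0 0.002 0.058 -0 0.002 0 0; 0.027 -0 -0 -0 0 0 0
```

View pics/c2.png

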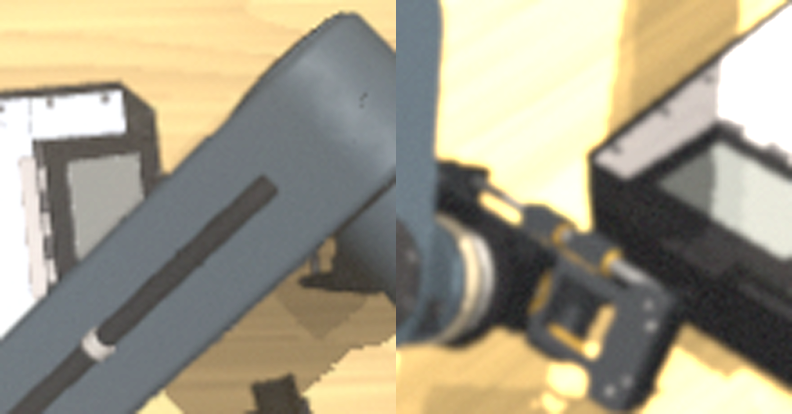

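The fingertip is at crop (680,290), short of the lip and below it. I'll slide in under it.

Call:
{"op": "arm_command", "data": {"motion": "0 0 0.058 0 0 0 0; 0 0 0.057 0 0 0 0; 0 0 0.058 0 0 0 0; 0 0 0 0 0 0 0"}}

```text
time_s: 4.25
tool_pos: [0.5292, -0.2155, 0.0712]
orientation: [-0.309, 0.621, 0.66, 0.287]
contact_force: [-0.7, -0.9, 0.8]
width: 0.003
grasp_force: 0.0
```

```bash
cat >> h.py <<'E'
def phi(th): f=np.radians(40); return f if th<f else f+(th-f)*np.radians(50)/(np.pi-f)
def sweep(a,b,n,lift=0): rows([push(t,phi(t),lift) for t in np.linspace(a,b,n)],step=.03)
E
python3 - <<'E'
from h import *
p,R=cur(); print(p,r.state()["contact_force"],push(.12,phi(.12))[0])
sweep(.12,.7,10)
E
```

```text
[ 0.52923924 -0.21547856  0.0711684 ] [-0.70591087 -0.91119957  0.7770055 ] [ 0.5315965  -0.21220165  0.08011518]
0.03 0.008 -0.011 -0.005 0.001 -0.004 0; 0.024 0 -0.015 -0 0 0 0; 0.024 0 -0.014 -0 0 0 0; 0.026 0 -0.012 -0 0 0 0; 0.027 0 -0.01 -0 0 0 0; 0.027 0 -0.009 -0 0 0 0; 0.027 0 -0.007 -0 0 0 0; 0.028 0 -0.005 -0 0 0 0; 0.028 0 -0.003 -0 0 0 0; 0.028 0 -0.001 -0 -0.001 0 0
```

Call:
{"op": "arm_command", "data": {"motion": "0.03 0.008 -0.01 0 0 0 0; 0.024 0 -0.015 0 0 0 0; 0.024 0 -0.014 0 0 0 0; 0.026 0 -0.012 0 0 0 0; 0.027 0 -0.01 0 0 0 0; 0.027 0 -0.009 0 0 0 0; 0.027 0 -0.007 0 0 0 0; 0.028 0 -0.005 0 0 0 0; 0.028 0 -0.003 0 0 0 0; 0.028 0 0 0 0 0 0; 0 0 0 0 0 0 0"}}

```text
time_s: 5.62
tool_pos: [0.5304, -0.1838, 0.1509]
orientation: [-0.308, 0.621, 0.661, 0.288]
contact_force: [0.3, 0.3, -0.6]
width: 0.004
grasp_force: 0.0
```

```bash
python3 - <<'E'
from h import *
p,R=cur(); print(p,r.state()["contact_force"],push(.7,phi(.7))[0])
t=vision.camera("scene")[:,:,::-1]
cv2.imwrite("pics/c3.png",cv2.convertScaleAbs(cv2.resize(t[180:340,150:410],None,fx=3,fy=3,interpolation=2),alpha=1.6,beta=25))
sweep(.75,1.6,12)
E
```

```text
[ 0.53044385 -0.18382457  0.15090143] [ 0.28315883  0.30370362 -0.56519339] [ 0.52984105 -0.18350027  0.14989958]
0.019 -0.002 0.002 -0.003 -0.02 -0.002 0; 0.029 0 0.001 -0 -0.035 0 0; 0.03 0 0.002 -0 -0.035 0 0; 0.029 0 0.004 -0 -0.035 0 0; 0.029 0 0.005 -0 -0.036 0 0; 0.029 0 0.006 -0 -0.035 0 0; 0.028 0 0.008 -0 -0.035 0 0; 0.028 0 0.009 -0 -0.035 0 0; 0.027 0 0.011 -0 -0.035 0 0; 0.027 0 0.012 -0 -0.035 0 0; 0.026 0 0.013 -0 -0.035 0 0; 0.025 0 0.014 -0 -0.036 0 0
```

View pics/c3.png

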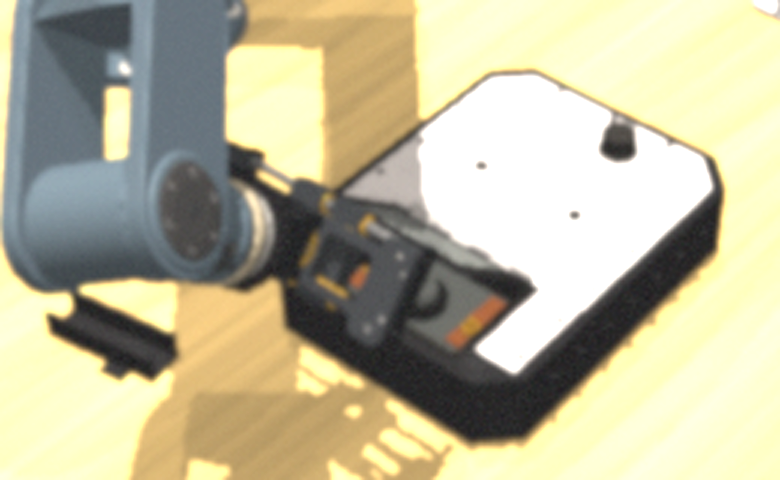

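The cover is raised to roughly 0.7 rad, held by the finger, with the bay, button (430,295) and a brass post (480,320) uncovered. I'll keep sweeping.

Call:
{"op": "arm_command", "data": {"motion": "0.019 0 0.002 0 -0.02 0 0; 0.029 0 0.001 0 -0.035 0 0; 0.03 0 0.002 0 -0.035 0 0; 0.029 0 0.004 0 -0.035 0 0; 0.029 0 0.005 0 -0.035 0 0; 0.029 0 0.006 0 -0.035 0 0; 0.028 0 0.008 0 -0.035 0 0; 0.028 0 0.009 0 -0.035 0 0; 0.027 0 0.011 0 -0.035 0 0; 0.027 0 0.012 0 -0.035 0 0; 0.026 0 0.013 0 -0.035 0 0; 0.025 0 0.014 0 -0.036 0 0"}}

```text
time_s: 7.18
tool_pos: [0.5255, -0.0955, 0.1948]
orientation: [-0.198, 0.66, 0.701, 0.185]
contact_force: [-0.0, -1.7, 0.8]
width: 0.007
grasp_force: 0.5
```

```bash
python3 - <<'E'
from h import *
p,R=cur(); s=r.state(); print(p,s["contact_force"],s["q"],push(1.6,phi(1.6))[0])
sweep(1.68,2.5,12)
E
```

```text
[ 0.5255063  -0.09553712  0.19476032] [-0.0108024  -1.68864998  0.84417341] [-0.63152371  0.57507125  1.58336439  0.41992556  1.37417873 -0.85764138] [ 0.52444182 -0.09522365  0.19505383]
0.027 -0.003 0.016 -0.002 -0.033 -0.001 0; 0.023 -0 0.016 -0 -0.034 -0 0; 0.022 -0 0.018 -0 -0.034 -0 0; 0.021 -0 0.018 -0 -0.034 -0 0; 0.02 -0 0.02 -0 -0.034 -0 0; 0.019 -0.001 0.02 -0 -0.033 -0 0; 0.018 0 0.022 -0 -0.034 -0 0; 0.017 0 0.022 -0 -0.034 -0 0; 0.016 0 0.023 -0 -0.034 -0 0; 0.015 0 0.023 -0 -0.034 -0 0; 0.013 0 0.025 -0 -0.034 -0 0; 0.013 0 0.025 -0 -0.034 -0 0
```

Call:
{"op": "arm_command", "data": {"motion": "0.027 -0.003 0.016 0 -0.033 0 0; 0.023 0 0.016 0 -0.034 0 0; 0.022 0 0.018 0 -0.034 0 0; 0.021 0 0.018 0 -0.034 0 0; 0.02 0 0.02 0 -0.034 0 0; 0.019 0 0.02 0 -0.034 0 0; 0.018 0 0.022 0 -0.034 0 0; 0.017 0 0.022 0 -0.034 0 0; 0.016 0 0.023 0 -0.034 0 0; 0.015 0 0.023 0 -0.034 0 0; 0.013 0 0.025 0 -0.034 0 0; 0.013 0 0.025 0 -0.034 0 0"}}

```text
time_s: 8.68
tool_pos: [0.5188, -0.0067, 0.1531]
orientation: [-0.084, 0.681, 0.724, 0.077]
contact_force: [-0.1, -0.3, 0.5]
width: 0.007
grasp_force: 0.3
```

```bash
python3 - <<'E'
from h import *
p,R=cur(); s=r.state(); print(p,s["contact_force"],push(2.5,phi(2.5))[0])
t=vision.camera("scene")[:,:,::-1]
cv2.imwrite("pics/c4.png",cv2.convertScaleAbs(cv2.resize(t[150:340,150:410],None,fx=3,fy=3,interpolation=2),alpha=1.3,beta=25))
sweep(2.57,3.14,10)
E
```

```text
[ 0.51878938 -0.00674911  0.15313125] [-0.12963619 -0.31586958  0.52827295] [ 0.51903165 -0.00676815  0.15366932]
0.007 0.004 0.019 -0.006 -0.032 0 0; 0.008 -0 0.022 0 -0.029 0 0; 0.008 -0 0.023 0 -0.028 0 0; 0.007 -0 0.022 0 -0.029 0 0; 0.005 -0 0.023 0 -0.029 0 0; 0.005 -0 0.023 0 -0.029 0 0; 0.004 -0 0.024 0 -0.029 0 0; 0.003 -0 0.023 0 -0.028 0 0; 0.001 -0 0.024 0 -0.029 0 0; 0.001 -0 0.023 0 -0.029 0 0
```

View pics/c4.png

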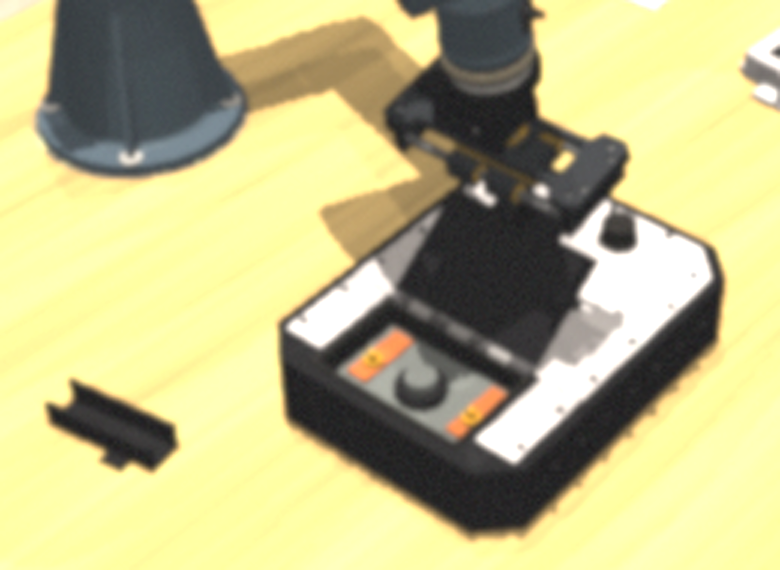

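The cover is past upright, leaning back with the finger on its underside. The bay shows the button at crop (420,385) between the posts (373,357) and (472,415). I'll press the cover down.

Call:
{"op": "arm_command", "data": {"motion": "0.007 0.002 0.019 0 -0.032 0 0; 0.008 0 0.022 0 -0.029 0 0; 0.008 0 0.023 0 -0.028 0 0; 0.007 0 0.022 0 -0.029 0 0; 0.005 0 0.023 0 -0.029 0 0; 0.005 0 0.023 0 -0.029 0 0; 0.004 0 0.024 0 -0.029 0 0; 0.003 0 0.023 0 -0.028 0 0; 0.001 0 0.024 0 -0.029 0 0; 0 0 0.023 0 -0.029 0 0; 0 0 0 0 0 0 0"}}

```text
time_s: 10.1
tool_pos: [0.5177, 0.0156, 0.0883]
orientation: [-0.002, 0.685, 0.729, -0.001]
contact_force: [0.8, -0.1, 1.3]
width: 0.006
grasp_force: 0.0
```

Call:
{"op": "arm_command", "data": {"motion": "0 0 0.007 0 0 0 0; 0 0 0 0 0 0 0"}}

```text
time_s: 10.35
tool_pos: [0.5179, 0.0154, 0.0877]
orientation: [-0.001, 0.685, 0.728, -0.0]
contact_force: [-2.0, 2.1, 9.3]
width: 0.002
grasp_force: 4.4
```

Call:
{"op": "arm_command", "data": {"motion": "0 0 0.005 0 0 0 0; 0 0 0 0 0 0 0; 0 0 0 0 0 0 0; 0 0 -0.05 0 0 0 0; 0 0 -0.1 0 0 0 0; 0 0 -0.1 0 0 0 0; 0 0 0 0 0 0 0"}}

```text
time_s: 11.22
tool_pos: [0.52, 0.0147, 0.1624]
orientation: [0.001, 0.685, 0.728, 0.001]
contact_force: [-0.3, 0.3, -0.0]
width: 0.007
grasp_force: 0.0
```

```bash
python3 - <<'E'
from h import *
p,R=cur(); print(p,r.state()["contact_force"])
a=[]
for nm,(y,x) in dict(top=(170,255),scene=(190,230)).items():
    t=vision.camera(nm)[:,:,::-1]; a.append(cv2.convertScaleAbs(cv2.resize(t[y:y+145,x:x+145],None,fx=2.7,fy=2.7,interpolation=2),alpha=1.3,beta=20))
cv2.imwrite("pics/c5.png",np.hstack(a))
B=W(-.05,-.008)
rows([(np.array([B[0],B[1],p[2]]),Rt(np.pi/2)),(B+[0,0,.025],Rt(np.pi/2))])
E
```

```text
[0.51998399 0.0147039  0.16240713] [-0.28182397  0.30247364 -0.00078761]
-0.128 -0 -0.002 -0.001 -0 -0 0; -0.128 -0 -0.002 -0.001 -0.001 -0 0; -0.127 -0 -0.002 -0.001 -0 -0 0; -0.128 -0.001 -0.002 -0 -0.001 -0 0; 0 0 0.101 -0 0 -0 0; 0 0 0.1 -0 0 -0 0
```

View pics/c5.png

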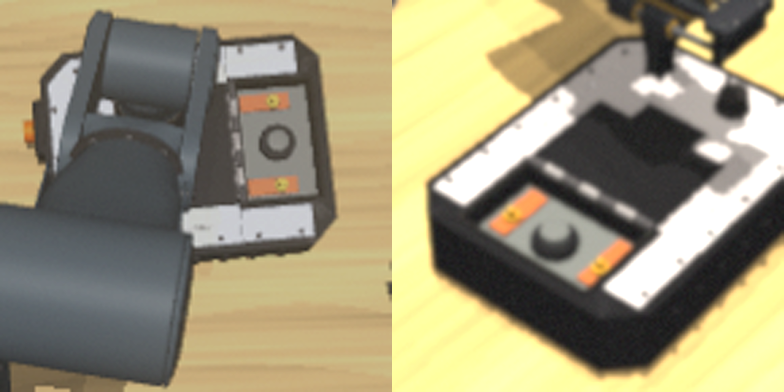

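The cover lies flat on the top plate and the button is exposed at top-crop (276,142). I'll check its position.

```bash
python3 - <<'E'
from h import *
print(onplane("top",[(356.9,222.2)],.077),W(-.05,-.008))
E
```

```text
[[ 0.52495961 -0.1361583   0.077     ]] [ 0.52705243 -0.13790674  0.077     ]
```

Call:
{"op": "arm_command", "data": {"motion": "-0.128 0 0 0 0 0 0; -0.128 0 0 0 0 0 0; -0.128 0 0 0 0 0 0; -0.128 0 0 0 0 0 0; 0 0 0.1 0 0 0 0; 0 0 0.1 0 0 0 0; 0 0 0 0 0 0 0"}}

```text
time_s: 12.2
tool_pos: [0.5246, -0.137, 0.0967]
orientation: [-0.005, 0.685, 0.728, -0.002]
contact_force: [-0.5, 1.1, 1.0]
width: 0.002
grasp_force: 0.0
```

Call:
{"op": "arm_command", "data": {"motion": "0 0 0.05 0 0 0 0; 0 0 0.02 0 0 0 0; 0 0 0.01 0 0 0 0; 0 0 0.008 0 0 0 0; 0 0 0 0 0 0 0; 0 0 0 0 0 0 0"}}

```text
time_s: 12.95
tool_pos: [0.5273, -0.1378, 0.0739]
orientation: [-0.001, 0.685, 0.728, -0.0]
contact_force: [-0.8, 0.5, 3.3]
width: 0.009
grasp_force: 1.7
```

Call:
{"op": "arm_command", "data": {"motion": "0 0 0.01 0 0 0 0; 0 0 0.005 0 0 0 0; 0 0 0 0 0 0 0; 0 0 0 0 0 0 0"}}

```text
time_s: 13.45
tool_pos: [0.5274, -0.1379, 0.0712]
orientation: [-0.001, 0.685, 0.728, -0.0]
contact_force: [-4.6, 2.6, 19.1]
width: 0.003
grasp_force: 9.5
```

19 N at z = 71 mm means the button is fully in. I'll release it and retreat.

Call:
{"op": "arm_command", "data": {"motion": "0 0 -0.05 0 0 0 0; 0 0 -0.15 0 0 0 0; 0 0 -0.2 0 0 0 0; 0 0 -0.2 0 0 0 0; 0 0 0 0 0 0 0; 0 0 0 0 0 0 0"}}

```text
time_s: 14.2
tool_pos: [0.5275, -0.1382, 0.2487]
orientation: [-0.001, 0.685, 0.728, -0.0]
contact_force: [-0.2, -0.2, -0.7]
width: 0.009
grasp_force: 0.0
```

```bash
python3 - <<'E'
from h import *
a=[]
for nm,(y,x) in dict(top=(150,235),scene=(190,160)).items():
    t=vision.camera(nm)[:,:,::-1]; a.append(cv2.convertScaleAbs(cv2.resize(t[y:y+170,x:x+200],None,fx=2,fy=2,interpolation=2),alpha=1.3,beta=20))
    cv2.imwrite(f"pics/{nm}6.png",t)
    d=cv2.absdiff(t,cv2.imread(f"pics/{nm}0.png")).max(2); print(nm,d[150:280,450:480].max() if nm=="top" else d[330:470,115:245].max(), d[150:270,125:190].max() if nm=="top" else d[150:215,400:515].max())
cv2.imwrite("pics/c6.png",np.hstack(a))
E
```

```text
top 10 20
scene 23 66
```

View pics/c6.png

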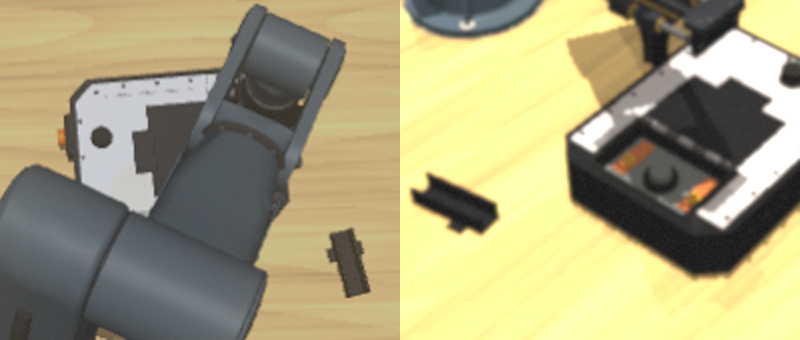

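The cover lies flat open, the button is out, and the bracket, cap and pack are where they were. I'll hand the job in.

```bash
python3 -c "
from rig import workorder
print(workorder.finish_job())"
```

```text
the job is handed in; nothing more can be done
None
```

The terminal cover lies flat open, the button was pressed fully in (19 N at the end of its travel) and released, and nothing else looked moved in the last pictures; the job was handed in at about 14 s of the 51 s allowed, with no verdict returned.

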